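# Step the lamp's filter selector to green and press its button

## Task

On the grey lens-check lamp, push the upright orange tab around with the fingertips until the selector clicks in with its white pointer at the green mark, then press the lamp's black button all the way down and let it come up again. Only push the tab, without taking it between the fingers or ramming it, do not press the button while the pointer is at any other place, and leave the jar, the loupe and the lens gauge where they stand.

Things in the scene. Friction and masses are not known exactly. Their poses are not given: they have to be found in the camera images.
- turret: grey lamp housing fixed to the worktop, 225 x 226 mm, 30 mm high, with the black selector disc on it (110 mm across, top 42 mm above the worktop, hub to 45 mm). Origin: on the selector's vertical axis, at worktop height. z up; its -x axis points roughly to the robot (yaw varies), the button lies on its +x side.
- selector_angle (a joint): selector angle, rad, + counter-clockwise from above; at q the tab lies from the axis along (-cos q, -sin q) in turret x, y. Clicks in every 0.5 rad, -1.5 to 1.5 (stops +-1.62): resists up to about 4 N at the tab, then from halfway jumps on ahead of the finger to the next click; let go, it seeks the nearest. Marks stand at -1.5, -1, 1, 1.5; it starts at -0.5, 0 or 0.5.
- selector: the turning part: the black disc with, rigid on it, an upright orange tab (a fin 16 mm long radially, 8 mm thick, top 80 mm above the worktop, its middle 60 mm from the axis) and under the tab a black arm (top at 43 mm) that ends in the white pointer, 86 mm from the axis. Origin: on the axis at worktop height; its -x axis points to the tab.
- tab_foot (a point): foot of the orange tab, in its middle, 60 mm from the axis and 43 mm above the worktop.
- tab_mid (a point): middle of the part of the tab to push, 60 mm from the axis and 63 mm above the worktop.
- pointer (a point): tip end of the white pointer's line, 88 mm from the selector's axis, 40 mm above the worktop; it stands over the middle of a mark when the selector has clicked in there.
- mark_green: fixed green disc, 20 mm across and 2.5 mm high, on top of the housing, 88 mm from the selector's axis, at one of the four marked click positions; which colour stands at which of them changes from run to run. Origin: centre of its underside (30 mm above the worktop).
- mark_yellow: fixed yellow disc, 20 mm across and 2.5 mm high, on top of the housing, 88 mm from the selector's axis, at one of the four marked click positions; which colour stands at which of them changes from run to run. Origin: centre of its underside (30 mm above the worktop).
- mark_blue: fixed blue disc, 20 mm across and 2.5 mm high, on top of the housing, 88 mm from the selector's axis, at one of the four marked click positions; which colour stands at which of them changes from run to run. Origin: centre of its underside (30 mm above the worktop).
- mark_red: fixed red disc, 20 mm across and 2.5 mm high, on top of the housing, 88 mm from the selector's axis, at one of the four marked click positions; which colour stands at which of them changes from run to run. Origin: centre of its underside (30 mm above the worktop).
- lamp_button (a joint): travel of the lamp's push button, m: 0 up, 0.006 fully down; a spring brings it up again, fully down takes about 5 N. It is pressed straight down.
- lamp_button_top (a point): centre of the top of the black push button, 28 mm across, in an aluminium collar on the housing, 88 mm from the selector's axis on the turret's +x side.
- screw_jar: bystander: loose small white jar with a blue lid, 42 mm across, 30 mm high. Origin: centre of its underside.
- loupe: bystander: loose black eye loupe, 35 mm across, 32 mm high. Origin: centre of its underside.
- lens_clock: bystander: loose white round dial gauge lying on its back, 61 x 43 x 13 mm. Origin: centre of its underside.

How it is judged (in metres and radians):
On the way, in this order (a step that is already met when the one before it is completed fails the run):
1. the selector has been stepped round to the green mark (pointer within 10 mm of the mark's middle) (horizontal distance between pointer and mark_green below 0.01 m), for 0.3 s.
2. with the pointer at green, the lamp button is pressed down (4 mm or more of its 6 mm) (horizontal distance between pointer and mark_green below 0.01 m and value of joint lamp_button above 0.004 m), for 0.1 s.
At the end, for the whole second after the job is handed in: the pointer rests over the green mark (within 10 mm of its middle), the selector is still, and the button is up again (within 2 mm) (horizontal distance between pointer and mark_green below 0.01 m and velocity of joint selector_angle between -0.1 and 0.1 rad/s and value of joint lamp_button below 0.002 m); the robot touches nothing.
It fails at once if the lamp button is pressed (over 3 mm) while the pointer is not at green (value of joint lamp_button above 0.003 m and horizontal distance between pointer and mark_green above 0.012 m).
It fails at once if the tab is taken between the fingers (touched with the middle between the finger pads inside the tab) (contact force between the fingers and selector above 0.3 N and (distance between the grasp point and tab_foot below 0.007 m or distance between the grasp point and tab_mid below 0.0095 m)).
It fails at once if the tab is rammed or squeezed (over 30 N) (contact force between anything else and selector above 30 N).
It fails at once if the jar, the loupe or the lens gauge is shifted or lifted (over 15 mm) (distance of any of screw_jar, loupe, lens_clock from where it was at the start of the episode above 0.015 m).
It also fails if it takes over 54 s, if anything falls off the work surface, if the arm or the gripper's body presses on something with over 40 N, if the wrist force passes 120 N, or if a joint passes its speed limit or range.

## Robot

A 6-joint arm with a two-finger parallel gripper is mounted at the origin on a cart in front of the work surface, level with it; the furniture and walls round the work are solid. World frame = base frame: x ahead of the robot, y to its left, z up, the work surface at z = 0. Lengths are in mm, angles in rad, forces in N, time in s.
With the tool pointing down it reaches from about 425 to 925 mm from the base axis. Payload 12.5 kg.
Tool frame: the origin (TCP) lies on the centre line of the jaws, within the pads' length; the fingertips stand 14 mm ahead of it and the grasp point (between the pads) lies 5 mm behind it (bot.finger_overhang is the distance from the TCP to the fingertips, in mm); z points along the fingers, y is the line along which they close (so a half turn about z gives the same grasp; the last joint's range is limited). The gripper opens to 85 mm and grips with 20 to 120 N. Pads are 22 mm wide; open, the fingers measure 114 mm over their backs; the gripper's body (76 mm by 85 mm) begins 54 mm behind the grasp point. The pads swing forward as they close: fully open they stand 13 mm farther back than shut.
Start: joints at [-1.452, 0.491, 1.559, -0, 1.092, -0.106], TCP at [139.341, -609.284, 245.327] pointing down, gripper open.
Joint ranges: [-3.1, 3.1], [-0.84, 2.19], [0.05, 2.79], [-1.13, 4.28], [0.06, 2.93], [-2.69, 2.69]. Speed limits (rad/s): [2.22, 2.22, 2.79, 3.14, 3.14, 3.14].

## Interface

Orientations are given as a unit quaternion [w, x, y, z].
In Python, from bench import bot gives the robot as it stands.
- The arm moves only by the shell command python3 -m pendant 'ROWS' [FORCE]. ROWS is JSON, a list of rows, each a list of 5 numbers: the opening, from 0 (shut) to 1 (fully open), then the shift along the world's x, y, z in m, then the turn about the world's z in degrees. A call has 1 to 12 rows; each row shifts and turns the commanded pose from where the row before left it; what a row does not reach is not made up. A row lasts 1/12 s, in which the tool goes at most 41.7 mm and 7.16 degrees, less where a joint would pass 70% of its speed; a pose out of reach is approached as far as the arm can. A call is refused whole if a number of a shift passes 0.0417 or a number of a turn 7.16, either way. A call with a gripper value outside its range is refused whole. The fingers move at their own pace and stop on an object; FORCE is the grip in N (left out, the last holds). Time passes only in rows, so rows that do not move let the fingers close. It gives the time, the measured TCP pose, the force, the opening and the grip force at its end, in the units of the state.
- bot.get_obs(): the state, without advancing time (a new reading comes with each control period).
- bot.read_camera(name): name is "scene" or "top" or "wrist"; returns the picture (480x640x3 uint8, blue, green, red); there is no depth.
- bot.calibration(name): a dict with "K" (3x3 intrinsics, pixels), "position" and "orientation" of the camera in the world. Camera axes: x right, y up, looking along -z (the intrinsics and any distortion apply to the point x, -y, -z); pixel columns grow to the right and rows downward; lengths in mm; the calibration is good to about 2 mm. A picture is of the moment at which its call begins: read the wrist's pose just before it. calibration takes no time and is no camera call; for the wrist camera it gives the pose at the moment of the call.
- bot.close_job(): hands the job in; it is judged then, once.
Trained networks look in the newest picture that a camera, given by its name, has taken for a name from the list of things; names that differ only in an ending like _2 or _b are one class to them, and where a whole thing is asked for, a point or a joint stands for the part that bears it (a point fixed in the world has none). Each returns a list of dicts, best first, with "score" (0 to 1); they miss things now and then, are a little off and sometimes report something else, mostly with a low value. They report only what shows in the picture. A call takes as long as a camera call.
- bot.search_frame(query, camera): "rect" ([left, top, width, height] in pixels, round what is visible of it).
- bot.silhouettes(query, camera): "mask" (480x640 bool, what is visible of it) and "rect" ([left, top, width, height] in pixels, round what is visible of it).
The state is a dict: "t": time; "joint_pos": joint angles; "qvel": joint speeds; "tau": joint torques, N m; "tcp_pos": TCP position; "tcp_rot": TCP orientation; "ft_force": force on the tool from outside, world axes, zero at the start; "wrist_torque": the same for the moment, N m; "gripper_width": finger opening in mm; "grip_force": force on a finger pad.
Only numpy, scipy, OpenCV 4.12 (cv2) and the standard library are available. Lean on these libraries where they do the work, as an engineer would, in place of code of your own. Each camera call takes 0.05 s, during which the arm holds its last target. There are 200 camera calls.

## Working session

There is one attempt and no reset: what is moved stays moved. The work goes in short steps, Python scripts to look and compute and a shell command to move; the robot and the scene stay as the last step left them, time stands still between calls to the robot, and variables do not carry over. Pictures are saved under pics/ and viewed, at most 10 in all, crops included, and the job is handed in when it is done.

```bash
mkdir -p pics
cat > h.py <<'E'
import numpy as np, cv2
from scipy.spatial.transform import Rotation as R
from bench import bot
def ray(c,u,v):
    K=np.array(c["K"]);q=c["orientation"];
    p=cv2.undistortPoints(np.array([[[u,v]]],float),K,np.array(c["dist"]) if "dist" in c else None)[0,0]
    d=R.from_quat([q[1],q[2],q[3],q[0]]).apply([p[0],-p[1],-1]); return np.array(c["position"],float),d
def at(c,u,v,z):
    o,d=ray(c,u,v); return o+d*(z-o[2])/d[2]
def find(n,cam,z,c):
    r=bot.silhouettes(n,cam)
    if not r: print(n,cam,"none");return
    m=r[0]["mask"];y,x=np.nonzero(m);u,v=x.mean(),y.mean()
    print(n,cam,round(r[0]["score"],2),r[0]["rect"],(round(u),round(v)),at(c,u,v,z).round(1))
    return at(c,u,v,z)
E
python3 - <<'E'
from h import *
for cam in("top","scene"):
    im=bot.read_camera(cam);cv2.imwrite(f"pics/{cam}0.png",im);c=bot.calibration(cam);print(c)
    for n,z in(("mark_green",32.5),("mark_yellow",32.5),("mark_blue",32.5),("mark_red",32.5),("tab_mid",70),("lamp_button",36),("selector",42),("screw_jar",30),("loupe",32),("lens_clock",13)): find(n,cam,z,c)
print(bot.get_obs())
E
```

```text
{'K': array([[474.95356454,   0.        , 321.78917111],
       [  0.        , 474.95356454, 239.56235275],
       [  0.        ,   0.        ,   1.        ]]), 'position': array([ 411.03379788, -108.69728316,  912.64842882]), 'orientation': array([-0.70394356, -0.05606232,  0.05841064,  0.70562644])}
mark_green top 0.57 [314.3, 257.5, 11.0, 13.0] (315, 263) [510.  -99.6  32.5]
mark_yellow top none
mark_blue top 0.57 [404.6, 249.8, 6.9, 10.1] (408, 254) [ 528.  -273.4   32.5]
mark_red top 0.62 [320.5, 281.8, 8.0, 9.3] (325, 285) [ 470.5 -117.6   32.5]
tab_mid top 0.91 [333.3, 224.3, 57.4, 65.4] (362, 256) [ 519.  -184.1   70. ]
lamp_button top 0.62 [349.5, 200.6, 13.4, 16.2] (356, 208) [ 615.1 -177.3   36. ]
selector top 0.73 [332.9, 225.5, 63.5, 67.9] (363, 256) [ 522.9 -187.6   42. ]
screw_jar top 0.88 [273.9, 286.8, 20.1, 23.4] (284, 297) [448.7 -41.9  30. ]
loupe top 0.83 [445.4, 271.8, 18.6, 16.6] (454, 278) [ 482.4 -357.    32. ]
lens_clock top 0.97 [434.6, 207.7, 21.8, 23.7] (446, 219) [ 598.4 -353.    13. ]
{'K': array([[481.26369973,   0.        , 313.85197235],
       [  0.
[... 858 characters left out ...]

{'t': 1.1, 'joint_pos': array([-1.45163943e+00,  4.90897959e-01,  1.55889235e+00, -3.21712779e-05,
        1.09170306e+00, -1.05564084e-01]), 'qvel': array([ 0.00209898, -0.00160355, -0.00098745,  0.00166104, -0.00147473,
       -0.00042211]), 'tau': array([-3.44900342e-03, -6.18285942e+01, -2.61848116e+01, -1.68572378e-04,
        4.96753491e-04,  2.55903480e-06]), 'tcp_pos': array([ 139.3107509 , -609.29326234,  245.33084902]), 'tcp_rot': array([ 4.97374878e-05,  9.93693366e-01,  1.12131585e-01, -1.39372658e-05]), 'ft_force': array([ 0.24788249, -0.3258964 ,  0.1848772 ]), 'wrist_torque': array([-0.04099161,  0.01628256,  0.01098887]), 'grip_force': 0.0, 'gripper_width': 85.1918020460477}
```

View pics/top0.png

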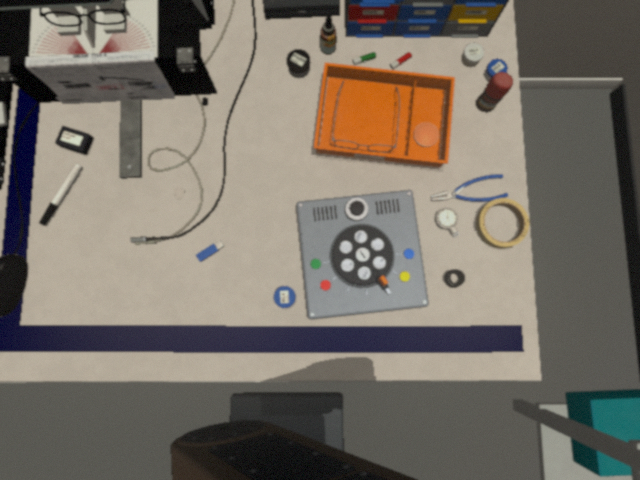

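View pics/scene0.png

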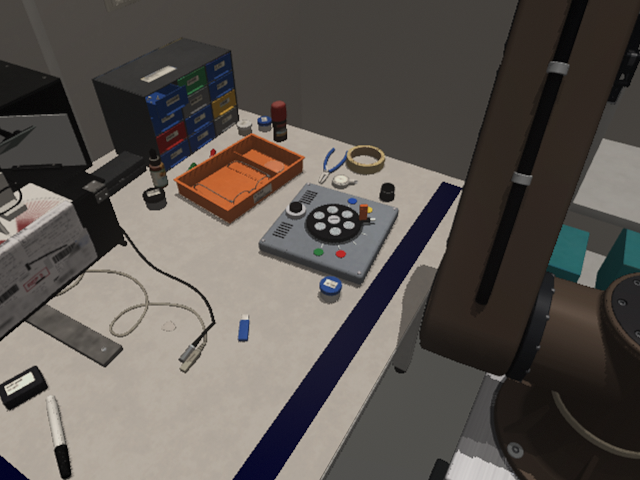

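Top view: green (315,263) and red (325,285) are left, and yellow (405,277) and blue (408,254) are right. The tab is at (383,282), so q≈+0.5. The marks fit a centre of about (525,-187) and a yaw of about 0.10, which puts green at q=-1.5, four clicks clockwise. I'll shut the fingers and go above the start point behind the tab, with the pad side facing it.

```bash
python3 -m pendant '[[0,0.022,0.022,0,7],[0,0.022,0.022,0,7],[0,0.022,0.022,0,7],[0,0.022,0.022,0,7],[0,0.022,0.022,0,7],[0,0.022,0.022,0,7],[0,0.022,0.022,0,7],[0,0.022,0.022,0,7],[0,0.022,0.022,0,7],[0,0.022,0.022,0,7],[0,0.022,0.022,0,7],[0,0.022,0.022,0,7]]' 30
python3 -m pendant '[[0,0.022,0.022,0,7],[0,0.022,0.022,0,7],[0,0.022,0.022,0,7],[0,0.022,0.022,0,7],[0,0,0,0,0],[0,0,0,0,0]]'
python3 - <<'E'
from h import *
cam="wrist"
c=bot.calibration(cam);im=bot.read_camera(cam);cv2.imwrite("pics/w1.png",im)
P={}
for n,z in(("mark_green",32.5),("mark_yellow",32.5),("mark_blue",32.5),("mark_red",32.5),("tab_mid",70),("lamp_button",36)): P[n]=find(n,cam,z,c)
o=bot.get_obs();print(o["t"],o["tcp_pos"],o["gripper_width"],o["joint_pos"])
E
```

```text
t: 2.1
tcp_pos: [404.3, -344.1, 245.5]
tcp_rot: [0.0, 0.661, 0.75, 0.0]
ft_force: [-0.3, -0.3, -0.1]
gripper_width: -0.2
grip_force: 0.0
t: 2.6
tcp_pos: [492.1, -256.2, 245.2]
tcp_rot: [-0.0, 0.462, 0.887, 0.0]
ft_force: [0.1, 0.9, -0.2]
gripper_width: 0.2
grip_force: 0.0
mark_green wrist 0.58 [424.8, 58.6, 19.6, 25.9] (434, 73) [509.2 -99.3  32.5]
mark_yellow wrist 0.54 [296.3, 199.0, 16.5, 19.7] (305, 208) [ 485.7 -263.7   32.5]
mark_blue wrist 0.75 [323.8, 228.4, 20.3, 21.8] (334, 239) [ 527.7 -273.3   32.5]
mark_red wrist 0.73 [375.4, 47.3, 22.3, 27.7] (386, 63) [ 469.7 -117.3   32.5]
tab_mid wrist none
lamp_button wrist 0.7 [452.0, 199.0, 31.9, 28.9] (468, 213) [ 617.8 -175.6   36. ]
2.95 [ 490.85270785 -257.98659587  245.42208551] 0.048684880080713165 [-6.03063787e-01  3.90774147e-01  1.73330035e+00  8.75045923e-05
  1.01734789e+00 -1.21006110e+00]
```

View pics/w1.png

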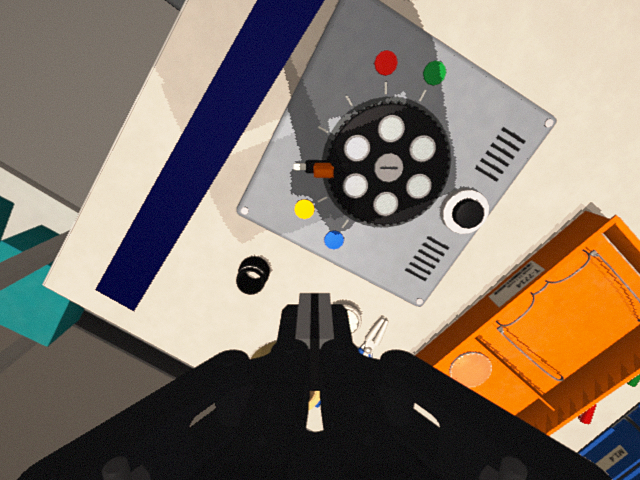

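Wrist view: the tab at (322,170) is at q≈+0.5, and the marks agree with the top view to about 2 mm. I'm descending behind the tab and computing the arc rows.

```bash
python3 -m pendant '[[0,0.005,0.006,-0.029,0],[0,0,0,-0.029,0],[0,0,0,-0.029,0],[0,0,0,-0.029,0],[0,0,0,-0.029,0],[0,0,0,-0.029,0],[0,0,0,0,0],[0,0,0,0,0]]'
cat > arc.py <<'E'
from h import *
C=np.array([525.,-187.3]);yaw=.103
def P(q,off=15): 
    a=np.pi+q+yaw; return C+60*np.array([np.cos(a),np.sin(a)])-off*np.array([np.sin(a),-np.cos(a)])
def tool():
    o=bot.get_obs();p=o["tcp_pos"];w,x,y,z=o["tcp_rot"]
    X=R.from_quat([x,y,z,w]).apply([1,0,0]);return p,np.degrees(np.arctan2(X[1],X[0]))
def want(q): return np.degrees(q+yaw+np.pi/2)
E
python3 - <<'E'
from arc import *
p,w=tool();print(p,w,want(.7),P(.7))
last=p[:2].copy()
for q in np.arange(.7,-1.36,-.06):
    s=np.round(P(q)-last);last+=s;print(round(q,2),s/1000,P(q).round())
E
```

```text
t: 3.62
tcp_pos: [495.9, -251.5, 70.8]
tcp_rot: [-0.001, 0.463, 0.886, 0.0]
ft_force: [-0.0, -0.0, 0.4]
gripper_width: 0.3
grip_force: 0.0
[ 495.85753166 -251.47315445   70.82359319] 124.82887018363014 136.0085109490051 [ 494.11855415 -240.88485142]
0.7 [-0.002  0.011] [ 494. -241.]
0.64 [-0.003  0.002] [ 491. -239.]
0.58 [-0.003  0.002] [ 488. -237.]
0.52 [-0.003  0.002] [ 485. -234.]
0.46 [-0.003  0.002] [ 482. -232.]
0.4 [-0.002  0.003] [ 480. -229.]
0.34 [-0.003  0.003] [ 477. -227.]
0.28 [-0.002  0.003] [ 475. -224.]
0.22 [-0.002  0.003] [ 473. -221.]
0.16 [-0.002  0.003] [ 471. -217.]
0.1 [-0.002  0.003] [ 469. -214.]
0.04 [-0.001  0.004] [ 468. -211.]
-0.02 [-0.001  0.003] [ 466. -207.]
-0.08 [-0.001  0.004] [ 465. -204.]
-0.14 [-0.001  0.003] [ 464. -200.]
-0.2 [-0.001  0.004] [ 464. -196.]
-0.26 [-0.     0.004] [ 463. -193.]
-0.32 [-0.001  0.003] [ 463. -189.]
-0.38 [0.    0.004] [ 463. -185.]
-0.44 [0.001 0.004] [ 463. -182.]
-0.5 [0.    0.004] [ 464. -178.]
-0.56 [0.001 0.003] [ 465. -174.]
-0.62 [0.001 0.004] [ 465. -171.]
-0.68 [0.001 0.003] [ 467. -167.]
-0.74 [0.001 0.004] [ 468. -164.]
-0.8 [0.002 0.003] [ 469. -160.]
-0.86 [0.001 0.003] [ 471. -157.]
-0.92 [0.002 0.004] [ 473. -154.]
-0.98 [0.002 0.003] [ 475. -151.]
-1.04 [0.003 0.003] [ 477. -148.]
-1.1 [0.002 0.002] [ 480. -145.]
-1.16 [0.003 0.003] [ 482. -142.]
-1.22 [0.002 0.003] [ 485. -140.]
-1.28 [0.003 0.002] [ 488. -138.]
-1.34 [0.003 0.002] [ 491. -136.]
```

```bash
python3 -m pendant '[[0,-0.002,0.011,0,0],[0,-0.003,0.002,0,0],[0,-0.003,0.002,0,0],[0,-0.003,0.002,0,0],[0,-0.003,0.002,0,-3.4],[0,-0.002,0.003,0,-3.4],[0,-0.003,0.003,0,-3.4],[0,-0.002,0.003,0,-3.4],[0,-0.002,0.003,0,-3.4],[0,-0.002,0.003,0,-3.4],[0,0,0,0,0]]'
python3 - <<'E'
from arc import *
p,w=tool();print(p,w,P(.16),want(.16))
im=bot.read_camera("top");cv2.imwrite("pics/t2.png",cv2.resize(im[180:330,270:470],None,fx=4,fy=4))
E
```

```text
t: 4.53
tcp_pos: [471.0, -216.9, 72.0]
tcp_rot: [0.0, 0.613, 0.79, 0.0]
ft_force: [0.4, -0.9, 1.2]
gripper_width: -0.4
grip_force: 0.0
[ 470.99126843 -216.9035675    72.03349797] 104.3390941609257 [ 470.96281508 -217.38292947] 105.06879001194065
```

View pics/t2.png

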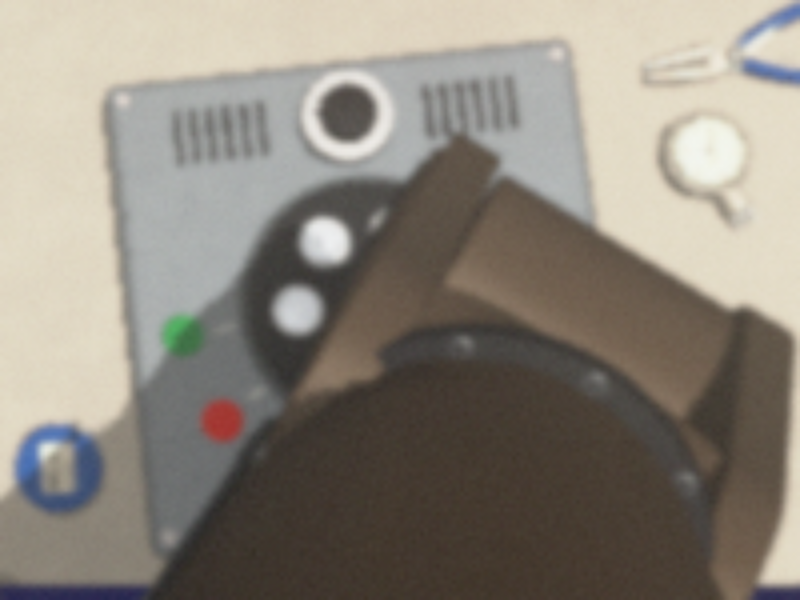

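The arm hides the tab from above in this view. The tool is on the planned arc with low forces, so I'll continue and check with the wrist camera.

```bash
python3 -m pendant '[[0,-0.002,0.003,-0.001,-3.4],[0,-0.001,0.003,0,-3.4],[0,-0.001,0.003,0,-3.4],[0,-0.001,0.004,0,-3.4],[0,-0.001,0.003,0,-3.4],[0,-0.001,0.004,0,-3.4],[0,0,0.004,0,-3.4],[0,-0.001,0.003,0,-3.4],[0,0,0.004,0,-3.4],[0,0,0,0,0],[0,0,0,0,0]]'
python3 - <<'E'
from arc import *
p,w=tool();print(p,w,P(-.38),want(-.38))
im=bot.read_camera("wrist");cv2.imwrite("pics/w3.png",im)
E
```

```text
t: 5.5
tcp_pos: [463.5, -186.4, 70.6]
tcp_rot: [0.0, 0.798, 0.602, 0.0]
ft_force: [0.8, -0.3, -0.1]
gripper_width: -0.1
grip_force: 0.0
[ 463.54763076 -186.38637428   70.60610056] 74.08380316429934 [ 463.1851206  -185.31992811] 74.12906907487618
```

View pics/w3.png

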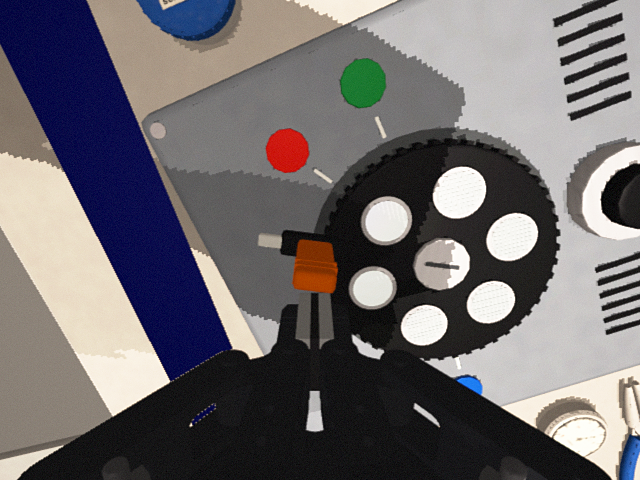

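The wrist view shows the tab (315,265) just ahead of the fingertips, with the pointer (268,240) one click before red. So it has reached q≈-0.5 as planned and I'm carrying on.

```bash
python3 -m pendant '[[0,0,0.005,0,-3.4],[0,0,0.004,0,-3.4],[0,0.001,0.003,0,-3.4],[0,0.001,0.004,0,-3.4],[0,0.001,0.003,0,-3.4],[0,0.001,0.004,0,-3.4],[0,0.002,0.003,0,-3.4],[0,0.001,0.003,0,-3.4],[0,0,0,0,0],[0,0,0,0,0]]'
python3 - <<'E'
from arc import *
p,w=tool();print(p,w,P(-.86),want(-.86))
E
```

```text
t: 6.38
tcp_pos: [470.4, -157.4, 70.4]
tcp_rot: [0.0, 0.917, 0.398, 0.0]
ft_force: [-0.0, 0.5, -0.4]
gripper_width: 0.1
grip_force: 0.0
[ 470.42366789 -157.44246972   70.38970952] 46.88320650415753 [ 471.08487178 -156.99886224] 46.62709490859668
```

```bash
python3 -m pendant '[[0,0.002,0.003,0,-3.4],[0,0.002,0.003,0,-3.4],[0,0.003,0.003,0,-3.4],[0,0.002,0.003,0,-3.4],[0,0.003,0.003,0,-3.4],[0,0.003,0.002,0,-3.4],[0,0.003,0.002,0,-3.4],[0,0,0,0,0],[0,0,0,0,0],[0,0,0,0,0]]'
python3 - <<'E'
from arc import *
p,w=tool();print(p,w,P(-1.28),want(-1.28))
c=bot.calibration("wrist")
im=bot.read_camera("wrist");cv2.imwrite("pics/w4.png",im)
E
```

```text
t: 7.22
tcp_pos: [488.3, -138.5, 70.3]
tcp_rot: [0.0, 0.98, 0.2, 0.0]
ft_force: [-0.3, 0.3, -0.3]
gripper_width: 0.3
grip_force: 0.0
[ 488.29315724 -138.50568946   70.34770466] 23.057369860722364 [ 488.12629837 -137.64790913] 22.562867513102102
```

View pics/w4.png

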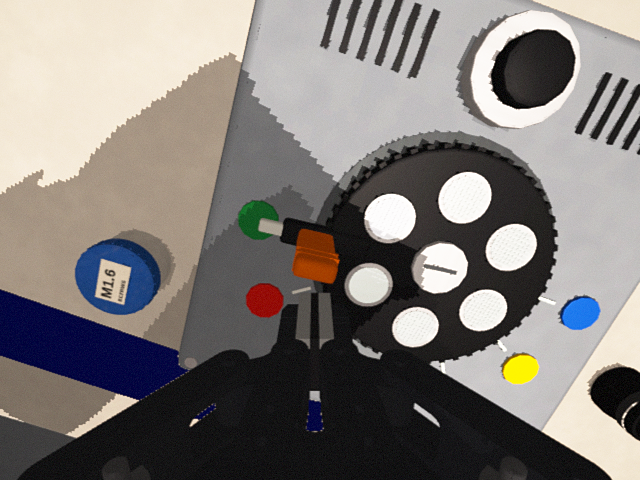

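The wrist view shows the pointer (265,227) clicked in at green (258,219), with a small offset that looks like parallax. I'll back off, lift and go above the button.

```bash
python3 -m pendant '[[0,-0.008,-0.003,0,0],[0,-0.006,-0.003,0.01,0],[0,0,0,0.035,0],[0,0,0,0.035,0],[0,0.023,-0.006,0,0],[0,0.023,-0.006,0,0],[0,0.023,-0.006,0,0],[0,0.023,-0.006,0,0],[0,0.023,-0.006,0,0],[0,0.023,-0.006,0,0],[0,0,0,0,0],[0,0,0,0,0]]'
python3 - <<'E'
from arc import *
for cam in("top","wrist"):
    c=bot.calibration(cam);p,w=tool();im=bot.read_camera(cam)
    for n,z in(("lamp_button",36),("mark_green",32.5)): find(n,cam,z,c)
    cv2.imwrite(f"pics/{cam}5.png",cv2.resize(im[180:330,270:470],None,fx=4,fy=4) if cam=="top" else im)
print(p,w)
E
```

```text
t: 8.27
tcp_pos: [612.0, -180.7, 150.4]
tcp_rot: [-0.0, 0.98, 0.199, -0.0]
ft_force: [-0.2, -0.0, 0.6]
gripper_width: -0.1
grip_force: 0.0
lamp_button top none
mark_green top none
lamp_button wrist 0.56 [293.0, 216.9, 38.4, 41.9] (311, 239) [ 609.3 -177.9   36. ]
mark_green wrist 0.78 [158.5, 302.8, 23.9, 16.2] (168, 309) [511.5 -97.9  32.5]
[ 611.22142268 -180.2251062   150.66654401] 22.881024497162727
```

View pics/wrist5.png

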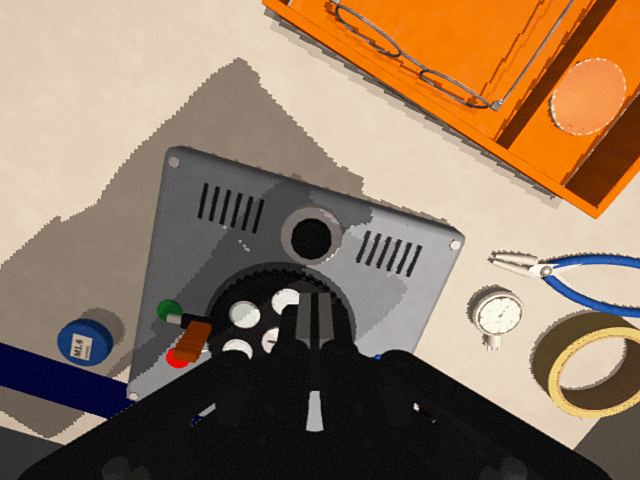

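View pics/top5.png

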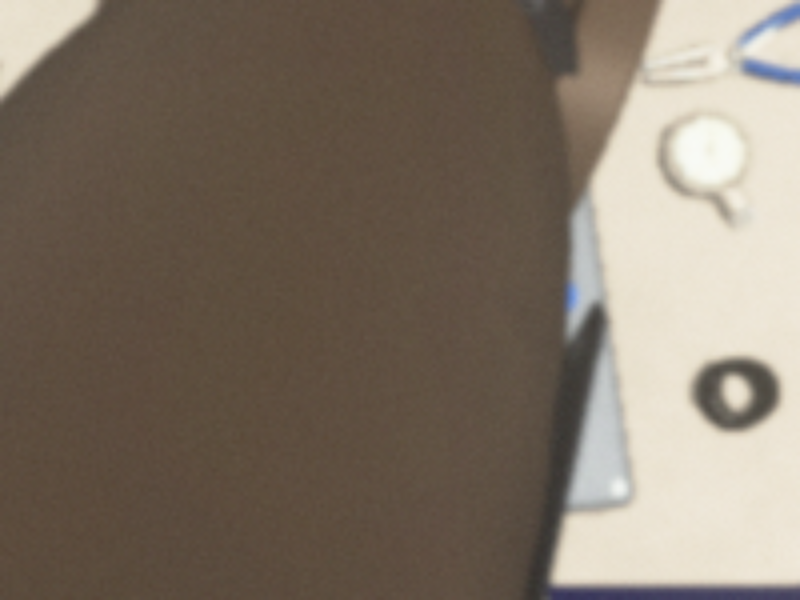

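Wrist view: the pointer (172,320) is at green (168,309) and the button (311,239) is free ahead. The top view is hidden by the arm. I'm descending over the button's computed centre (612.5,-178) and watching the force.

```bash
python3 -m pendant '[[0,0.001,0.002,-0.028,0],[0,0,0,-0.028,0],[0,0,0,-0.028,0],[0,0,0,0,0],[0,0,0,0,0]]'
for i in 1 2 3 ; do python3 -m pendant '[[0,0,0,-0.002,0],[0,0,0,-0.001,0],[0,0,0,0,0]]' | egrep 'pos|ft'; done
```

```text
t: 8.98
tcp_pos: [612.8, -178.1, 66.1]
tcp_rot: [-0.001, 0.98, 0.198, -0.001]
ft_force: [-0.2, 1.0, 2.7]
gripper_width: 0.1
grip_force: 0.6
tcp_pos: [613.8, -178.5, 64.8]
ft_force: [0.8, -0.3, 1.8]
tcp_pos: [613.8, -178.5, 60.9]
ft_force: [2.0, -0.9, 5.0]
tcp_pos: [614.0, -178.5, 59.7]
ft_force: [-5.0, 1.2, 23.4]
```

The button has bottomed out (23 N). I'll hold briefly, then lift well clear.

```bash
python3 -m pendant '[[0,0,0,0.001,0],[0,0,0,0,0],[0,0,0,0,0]]'
python3 -m pendant '[[0,0,0,0.01,0],[0,0,0,0.03,0],[0,0,0,0.04,0],[0,0,0,0.04,0],[0,-0.03,-0.03,0.02,0],[0,-0.03,-0.03,0,0],[0,-0.03,-0.03,0,0],[0,-0.03,-0.03,0,0],[0,0,0,0,0],[0,0,0,0,0],[0,0,0,0,0]]'
python3 - <<'E'
from arc import *
c=bot.calibration("wrist");im=bot.read_camera("wrist");cv2.imwrite("pics/w6.png",im)
g=find("mark_green","wrist",32.5,c)
K=c["K"];q=c["orientation"];a=np.pi-1.5+yaw
X=np.array([*(C+88*np.array([np.cos(a),np.sin(a)])),40.])-c["position"]
x=R.from_quat([q[1],q[2],q[3],q[0]]).inv().apply(X);print("expected pointer px",K[0,0]*x[0]/-x[2]+K[0,2],K[1,1]*-x[1]/-x[2]+K[1,2])
E
```

```text
t: 9.98
tcp_pos: [613.9, -178.5, 59.9]
tcp_rot: [0.001, 0.98, 0.198, 0.001]
ft_force: [-1.3, 0.4, 15.4]
gripper_width: -0.2
grip_force: 7.8
t: 10.9
tcp_pos: [498.4, -293.2, 196.1]
tcp_rot: [-0.0, 0.98, 0.198, 0.0]
ft_force: [0.7, 1.1, -0.7]
gripper_width: -0.3
grip_force: 0.0
mark_green wrist 0.69 [88.6, 153.4, 26.0, 31.0] (102, 168) [ 470.5 -117.8   32.5]
expected pointer px 84.08854993577418 111.8651788195556
```

View pics/w6.png

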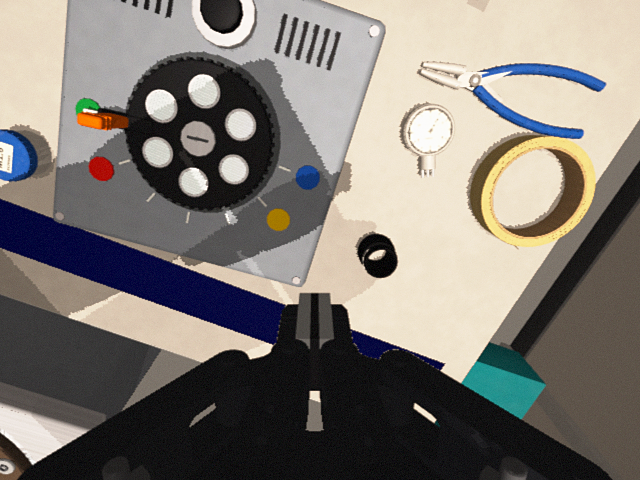

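The last view shows the tab (102,120) and arm pointing at green (88,105). The network's "green" hit was really red. The button looks up and the jar, loupe and gauge stand in place. The force rose from about 2 N to 5 N and then hit a hard stop over about 6 mm, which fits a full press.

```bash
python3 -c "
from bench import bot
print(bot.close_job())"
```

```text
the job is handed in; nothing more can be done
None
```

I pushed the selector round to green, where it clicked in, then pressed the lamp button fully down and released it, and handed the job in; the hand-in gave no verdict, but the last pictures show the pointer at green, the button up, and the jar, loupe and gauge in place.

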